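# Oil the work slide and hold its saddle on the notch

### The job

Get the work slide ready for dressing the core pin in its vise. Before moving the saddle, give the ways a shot of oil: swing the pump's lever over to its stop and let it spring all the way back; then take the saddle by its upright handle and slide it away from the pump until you feel the ball drop into the notch of the index bar, without riding on past it. Finish there with the handle still gripped, holding the saddle on the notch, and leave the other things on the bench where they lie.

Things in the scene. Friction and masses are not known exactly. Their poses are not given: they have to be found in the camera images.
- slide: bench work slide, fixed: grey base plate (205 x 475 x 12 mm), green bed 345 mm long with steel dovetail ways, hand oil pump at one end of the plate. Origin: on the bench under the bed's middle. y axis along the ways, away from the pump (which stands 225 mm off on the -y side); x across the ways, away from the handle's side towards the index bar; z up.
- pump_lever (a joint): the oil pump's hand lever: 0 at rest (leaning 0.35 rad from upright towards the slide's +x); grows as it swings over the top to the slide's -x side (towards the robot) and down; 1.15 rad at its stop. Sprung: 2.5 N at the grip to start it, 8 N at the stop; let go, it returns to 0 by itself in about half a second.
- lever_grip (a point): centre of the black crossbar grip on the end of the pump's lever: a cylinder 18 mm in diameter and 64 mm long that lies along the slide's y, 100 mm from the lever's pivot, clear all round and above. The lever itself, a steel rod 10 mm thick, leaves it at the middle. It can be pulled over with a fingertip set behind it (on its +x side).
- lever_pivot (a point): middle of the lever's pivot pin, 142 mm above the bench. The lever turns about the slide's y direction through this point, so the grip moves in an upright plane square to the ways.
- handle (a point): the saddle's upright black grip, a cylinder 20 mm in diameter, 54 mm long. Origin: its centre, 107 mm above the bench; axes parallel to the slide's. It stands 95 mm to the -x side of the ways' middle line, 45 mm clear of the vise, on a lug whose top is 73 mm above the bench. Room for fingers on both sides of it along the ways. It moves with the saddle along the slide's y only.
- ball (a point): centre of the 10 mm steel ball of the spring plunger in the saddle's edge, 66 mm above the bench, at the same y along the ways as the handle.
- saddle: the saddle: a steel block (104 x 95 x 28 mm) on the ways. Origin: middle of its underside, 46 mm above the bench; axes parallel to the slide's. It carries a toolmaker's vise with a core pin, the handle and the spring ball, 1 to 1.5 kg in all; the ways drag with about 2.5 N. It starts near the pump; the end stop lies at least 40 mm past the notch.
- notch (a point): mouth of the V notch (10 mm wide, 5 mm deep) in the inner face of the index bar: steel, 270 x 16 mm, top 76 mm above the bench, along the bed's +x side. 50 to 155 mm from the start along the ways. The ball rides on this face: within 5 mm before the notch it draws the saddle on with 7 to 11 N, beyond it holds it back as hard, and is seated when handle and notch have the same y.
- stone: rough black dressing stone, a block 100 x 50 x 28 mm. Not part of the job. Origin: middle of its underside.
- pencil_grinder: slim air pencil grinder lying down, 165 mm long, 19 mm thick, with a small pink mounted point. Not part of the job. Origin: middle of its underside.
- core_insert: stepped steel mould insert with a round boss, 60 x 80 mm, 54 mm high. Not part of the job. Origin: middle of its underside.
- hammer: brass-headed hammer lying down, 240 mm long. Not part of the job. Origin: middle of its underside.
- parallel: ground steel parallel, 12 x 70 x 16 mm, lying on the slide's base plate before the bed. Not part of the job. Origin: middle of its underside.
- spanner: open-ended spanner lying flat, 150 mm long. Not part of the job. Origin: middle of its underside.
- pin_bin: open-fronted blue stacking bin with core pins in it, 160 x 105 x 80 mm. Not part of the job. Origin: middle of its underside.

How it is judged:
By the outcome, as a careful person would: the job done as asked, in the order asked, and still so for the second after the job is handed in, while the arm keeps its last pose, push and grip.
It also fails if it takes over 53 s, if anything falls off the work surface, if the arm or the gripper's body presses on something with over 40 N, if the wrist force passes 120 N, or if a joint passes its speed limit or range.

### The arm

A 7-joint arm with a two-finger parallel gripper is mounted at the origin on the work surface. World frame = base frame: x ahead of the robot, y to its left, z up, the work surface at z = 0. Lengths are in m, angles in rad, forces in N, time in s.
With the tool pointing down it reaches from about 0.4 to 0.85 m from the base axis. Payload 10.4 kg.
Tool frame: the origin (TCP) lies midway between the tips of the shut fingers; the grasp point (between the pads) lies 19 mm behind it (r.grasp_offset is the distance from the TCP to the grasp point, in m); x points along the fingers, y is the direction in which the jaws open and shut, and the axes are right-handed (so a half turn about x gives the same grasp; the last joint's range is limited). The gripper opens to 87 mm and grips with 3 to 60 N. Pads are 19 mm wide; open, the fingers measure 117 mm over their backs; the gripper's body (75 mm by 190 mm) begins 51 mm behind the grasp point.
Start: joints at [-1.25, 0.332, -0.065, 1.46, 0.022, 1.35, -0.088], TCP at [0.211, 0.588, 0.223] pointing down, gripper open.
Joint ranges: [-2.6, 2.6], [-0.5, 2.12], [-1.47, 1.34], [0.16, 2.42], [-1.27, 4.41], [0.06, 2.06], [-2.6, 2.6]. Speed limits (rad/s): [2.22, 2.22, 2.79, 2.79, 3.14, 3.14, 3.14].

### API

Orientations are given as a unit quaternion [x, y, z, w].
In Python, from bench import r, vision, close_job gives the robot as it stands. The module is installed in compiled form; this text tells all that it offers.
- The arm moves only by the shell command python3 -m pendant 'ROWS' [OPENING] [FORCE]. ROWS is text: rows parted by semicolons, each of 6 numbers parted by spaces: the shift along the tool's x, y, z in units of 0.25 m (1.0 is 0.25 m), then the turn, a rotation vector about the tool's x, y, z in units of 1.5 rad (1.0 is 1.5 rad). A call has 1 to 8 rows; each row is the pose to reach, as a shift and turn from the pose commanded when the call began, along the tool's axes at that moment; what a row does not reach only later rows make up. A row lasts 1/10 s, in which the tool goes at most 50 mm and 8.59 degrees, less where a joint would pass 70% of its speed; a pose out of reach is approached as far as the arm can. A call with a number of a shift or a turn outside -1 to 1 is refused whole. A call with a gripper value outside its range is refused whole. OPENING is the gripper command: -1 is shut, 1 is fully open, values between are in proportion, set as the call begins (- or left out, the last holds). The fingers move at their own pace and stop on an object; FORCE is the grip in N (left out, the last holds). Time passes only in rows, so rows that repeat a pose let the fingers close. It gives the time, the measured TCP pose, the force and the opening at its end, in the units of the state.
- r.read_state(): the state, without advancing time (a new reading comes with each control period).
- vision.camera(name): name is "side" or "top"; returns (picture, depth): 480x640x3 uint8, blue, green, red; 480x640 float32, m along the optical axis (not along the pixel's ray), 0 where there is no reading.
- vision.get_calibration(name): a dict with "camera_matrix" (3x3 intrinsics, pixels), "rvec" (rotation vector, rad) and "tvec" (3), from world to camera coordinates, as OpenCV has them. Camera axes: x right, y down, z forward; pixel columns grow to the right and rows downward; lengths in m; the calibration is good to about 2 mm. A picture is of the moment at which its call begins. get_calibration takes no time and is no camera call.
- close_job(): hands the job in, once; it reports no verdict.
The state is a dict: "time": time; "joint_positions": joint angles; "joint_vel": joint speeds; "joint_torque": joint torques, N m; "ee_pos": TCP position; "eef_rot": TCP orientation; "ft_force": force on the tool from outside, world axes, zero at the start; "torque": the same for the moment, N m; "width": finger opening in m.
Only numpy, scipy, OpenCV 4.12 (cv2) and the standard library are available. Lean on these libraries where they do the work, as an engineer would, in place of code of your own. Each camera call takes 0.05 s, during which the arm holds its last target. There are 200 camera calls.

## Working session

There is one attempt and no reset: what is moved stays moved. The work goes in short steps, Python scripts to look and compute and a shell command to move; the robot and the scene stay as the last step left them, time stands still between calls to the robot, and variables do not carry over. Pictures are saved under pics/ and viewed, about 8 in all and at most 12, crops included, and the job is handed in when it is done.

```bash
mkdir -p pics
cat > h.py <<'E'
import numpy as np, cv2
from bench import r, vision
from scipy.spatial.transform import Rotation as R
def cal(n):
    c=vision.get_calibration(n); return np.array(c["camera_matrix"],float),cv2.Rodrigues(np.array(c["rvec"],float))[0],np.array(c["tvec"],float).ravel()
def cloud(n,d):
    K,Rm,t=cal(n); v,u=np.mgrid[:480,:640]
    p=np.stack([(u-K[0,2])/K[0,0]*d,(v-K[1,2])/K[1,1]*d,d],-1)
    return (p-t)@Rm
def ray(n,u,v,z):
    K,Rm,t=cal(n); o=-Rm.T@t; d=Rm.T@np.array([(u-K[0,2])/K[0,0],(v-K[1,2])/K[1,1],1]); return o+d*(z-o[2])/d[2]
def proj(n,P):
    K,Rm,t=cal(n); q=K@(Rm@np.array(P,float)+t); return q[:2]/q[2]
E
python3 - <<'E'
from h import *
for n in("side","top"):
    im,d=vision.camera(n); cv2.imwrite(f"pics/{n}0.png",im); np.savez(f"{n}0.npz",im=im,d=d)
    K,Rm,t=cal(n); print(n,-Rm.T@t,K[0,0])
s=r.read_state(); print(s)
E
```

```text
side [ 0.10750775 -0.44734368  0.65290193] 444.4810273235079
top [0.36220253 0.05015902 1.13280282] 486.6776392178632
{'time': 0.1, 'joint_positions': array([-1.24959152,  0.33277543, -0.06469384,  1.46085097,  0.02160298,
        1.34991835, -0.08849778]), 'joint_vel': array([-0.00093198, -0.00118981,  0.00163199, -0.00411932, -0.0012523 ,
       -0.00055205,  0.00111417]), 'joint_torque': array([ 2.42873328e-03, -6.24545360e+01,  2.51540949e-02, -3.90713346e+01,
       -6.15086197e-02,  3.65607440e-02,  9.12409791e-05]), 'ee_pos': array([0.21056013, 0.58809221, 0.22185729]), 'eef_rot': array([ 0.12050894,  0.69673959, -0.12139093,  0.69663174]), 'ft_force': array([ 0.90150528,  0.73668293, -0.42584398]), 'torque': array([0.01945929, 0.01933764, 0.00702838]), 'width': 0.08695842627763976}
```

View pics/top0.png

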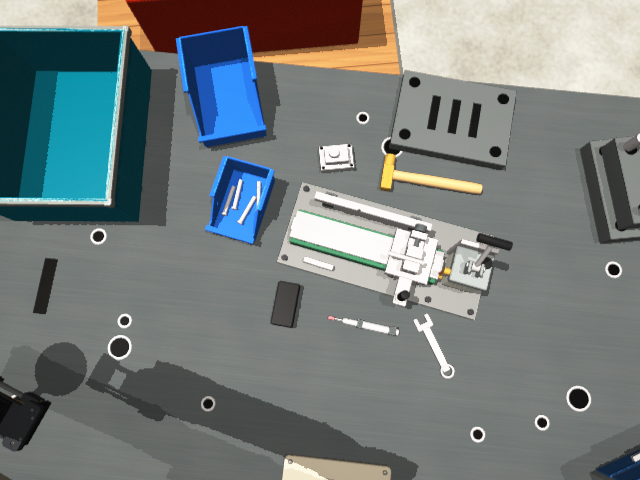

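View pics/side0.png

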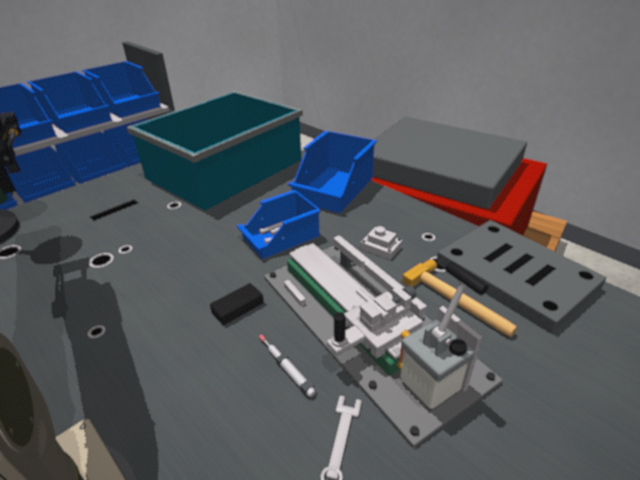

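The top view shows the slide with its pump on the right at (470,265), the grip at (495,241), the handle at (403,296) and the index bar along (315,195)-(428,228). The side view shows the handle at (340,328) and the grip at about (468,275). Next I'll enlarge both.

Run:
```python
from h import *
a=np.load("top0.npz");im=a["im"][175:325,270:520];cv2.imwrite("pics/topc.png",cv2.resize(im,None,fx=3.2,fy=3.2,interpolation=cv2.INTER_CUBIC))
b=np.load("side0.npz");im2=b["im"][225:445,260:510];cv2.imwrite("pics/sidec.png",cv2.resize(im2,None,fx=2.7,fy=2.7,interpolation=cv2.INTER_CUBIC))
for n,f in(("top",a),("side",b)):
    P=cloud(n,f["d"]); im=f["im"]
    m=(im.max(2)<60)&(P[...,2]>.06)&(P[...,2]<.3)&(P[...,0]>.3)&(P[...,0]<.75)&(P[...,1]<.15)&(P[...,1]>-.4)&(f["d"]>0)
    k,l,st,c=cv2.connectedComponentsWithStats(m.astype(np.uint8))
    for i in range(1,k):
        if st[i,4]>15: q=P[l==i]; print(n,st[i],c[i].round(1),np.median(q,0).round(4),q.min(0).round(3),q.max(0).round(3))
```

```text
top [477 234  36  16 297] [494.5 241.6] [ 0.5777 -0.2421  0.242 ] [ 0.567 -0.273  0.232] [ 0.59  -0.21   0.246]
top [482 258  10  11  67] [487.3 262.5] [ 0.5591 -0.2653  0.1289] [ 0.547 -0.274  0.125] [ 0.569 -0.254  0.132]
top [398 291  12  10  66] [403.2 295.4] [ 0.4728 -0.0969  0.1313] [ 0.465 -0.108  0.09 ] [ 0.481 -0.089  0.135]
side [445 261  44  34 569] [466.5 277.9] [ 0.5747 -0.2487  0.2423] [ 0.566 -0.277  0.23 ] [ 0.589 -0.212  0.247]
side [334 312  12  30 272] [339.2 326.2] [ 0.4688 -0.1061  0.1178] [ 0.464 -0.111  0.084] [ 0.48  -0.091  0.137]
side [449 339  18  17 235] [457.7 346.9] [ 0.5546 -0.267   0.13  ] [ 0.546 -0.278  0.119] [ 0.571 -0.255  0.133]
```

View pics/topc.png

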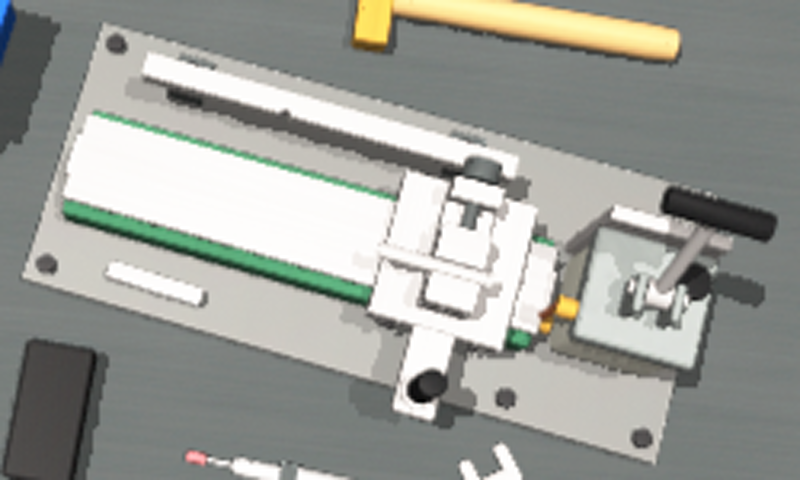

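View pics/sidec.png

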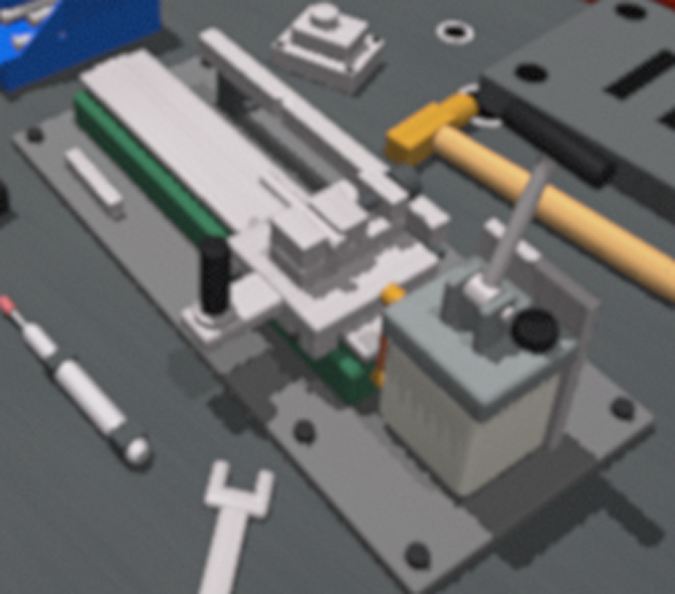

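Run:
```python
from h import *
f=np.load("top0.npz");im=f["im"];P=cloud("top",f["d"]);g=im.min(2).astype(int)
# slide frame: plate outline
m=((P[...,2]>.006)&(P[...,2]<.3)&(P[...,0]>.38)&(P[...,0]<.75)&(P[...,1]<.2)&(P[...,1]>-.34)).astype(np.uint8)
k,l,st,c=cv2.connectedComponentsWithStats(m)
for i in range(1,k):
    if st[i,4]>3000: print(st[i])
# bar edges: bright pixels at z~.076
for lo,hi in((.07,.082),):
    b=((g>190)&(P[...,2]>lo)&(P[...,2]<hi)).astype(np.uint8); b[:, :300]=0;b[:175]=0;b[:,440:]=0
    k,l,st,c=cv2.connectedComponentsWithStats(b)
    for i in range(1,k):
        if st[i,4]>60:
            q=P[l==i]; rc=cv2.minAreaRect((q[:,:2]*1000).astype(np.float32)); print(st[i],np.median(q,0),rc)
for n,(u0,u1,v0,v1) in {"top":(348,370,202,217)}.items(): print(g[v0:v1,u0:u1])
# bed edges green & plate corners by eye
C=[(106,25),(735,195),(655,462),(22,278)]
for x,y in C: print(ray("top",270+x/3.2,175+y/3.2,.012).round(4))
# black tops
for u,v,z in((494.5,241.6,.238),(403.2,295.4,.13)): print(ray("top",u,v,z))
```

```text
[  277   182   236   138 17702]
[314 191 118  40 776] [ 0.66223164 -0.01527764  0.07479627] ((660.8314208984375, -21.076156616210938), (270.2271728515625, 17.575820922851562), 79.75152587890625)
[391 229  19  26 295] [ 0.59814546 -0.08870417  0.07286638] ((597.9337768554688, -88.66287231445312), (30.213214874267578, 54.502647399902344), 79.3758316040039)
[385 237  53  69 877] [ 0.53191233 -0.11364652  0.07281264] ((538.7918090820312, -110.72178649902344), (94.09396362304688, 163.26092529296875), 79.88510131835938)
[[251 251 251 250 248 247 246 238 211 188 186 186 185 186 185 185 185 185
  184 185 184 186]
 [251 251 251 251 251 251 251 250 247 246 238 224 207 188 186 185 184 185
  185 184 184 184]
 [251 251 251 251 251 251 251 251 251 251 250 250 249 247 237 210 205 187
  184 185 185 185]
 [251 251 251 251 251 251 251 251 251 251 251 251 251 251 250 247 246 237
  236 208 187 184]
 [251 251 251 251 251 251 251 251 251 251 251 250 250 250 251 250 250 249
  249 247 245 237]
 [218 238 250 251 251 251 251 251 252 252 252 251 251 250 250 250 251 250
  250 250 251 249]
 [116 144 169 188 237 
[... 289 characters left out ...]
8  86  85  82  88 110 187 192 236 250 250
  250 250 250 250]
 [ 84  83  83  84  84  83  84  84  84  83  84  84 101 100 103 142 167 185
  236 239 250 250]
 [ 82  83  82  83  83  83  83  82  82  83  83  82  88  87  88  88  88 100
  139 145 188 192]
 [146 146  91  83  83  83  84  84  83  83  82  82  83  84  83  85  86  86
   86  88 102 104]
 [160 160 147 146 146 146 146  90  83  83  84  84  82  83  83  83  83  83
   84  85  87  87]
 [181 181 181 181 182 163 161 147 146 147 146 145  91  83  84  83  82  83
   83  83  84  84]]
[0.7296 0.1466 0.012 ]
[ 0.6482 -0.3286  0.012 ]
[ 0.4476 -0.279   0.012 ]
[0.5314 0.1852 0.012 ]
[ 0.578612   -0.24292207  0.238     ]
[ 0.47183088 -0.09614684  0.13      ]
```

```bash
cat >> h.py <<'E'
ys=np.array([.176,.984,0]);ys/=np.linalg.norm(ys);xs=np.array([ys[1],-ys[0],0])
def tri(pt,ps):
    A=[];B=[]
    for n,p in(("top",pt),("side",ps)):
        K,Rm,t=cal(n);o=-Rm.T@t;d=Rm.T@np.array([(p[0]-K[0,2])/K[0,0],(p[1]-K[1,2])/K[1,1],1]);d/=np.linalg.norm(d);M=np.eye(3)-np.outer(d,d);A.append(M);B.append(M@o)
    return np.linalg.lstsq(np.vstack(A),np.hstack(B),rcond=None)[0]
def go(P,sgn=1,rows=None,base=None):
    "shift/turn in pendant units from measured pose to P with tool down, tool y = sgn*ys"
    s=r.read_state();R0=R.from_quat(s["eef_rot"]); x=np.array([0,0,-1.]);y=sgn*ys;R1=R.from_matrix(np.c_[x,y,np.cross(x,y)])
    return (R0.inv().apply(np.array(P)-s["ee_pos"])/.25).round(3),((R0.inv()*R1).as_rotvec()/1.5).round(3)
E
python3 - <<'E'
from h import *
print("axes\n",R.from_quat(r.read_state()["eef_rot"]).as_matrix().round(3))
n=ray("top",358.7,210.4,.076);h=ray("top",403.2,295.4,.133);print("notch",n,"handle",h,"dy",(n-h)@ys)
print("side px of notch",proj("side",n))
g=np.load("side0.npz")["im"].min(2); u,v=proj("side",n).astype(int);print(u-12,v-8);print(g[v-8:v+14,u-12:u+12])
print("grip tri",tri((494.5,241.6),(466.5,277.9)),"handle tri of tops",tri((403.5,294.5),(339.3,316)))
for P in((.578,-.243,.238),(*h[:2],.107),(*h[:2],.134)): print(proj("top",P),proj("side",P))
G=np.array([.578,-.243,.236]);A=G+.021*xs
print(go([.3,.4,.36],1),go([.3,.4,.36],-1))
print("travel target",A)
E
```

```text
axes
 [[-0.     0.337  0.941]
 [-0.001  0.941 -0.337]
 [-1.    -0.001  0.   ]]
notch [0.65730537 0.00946389 0.076     ] handle [ 0.47150291 -0.09570915  0.133     ] dy 0.13624382772781043
side px of notch [361.88764812 261.86036675]
349 253
[[ 87 106 138 173 197 208 210 211 211 210 204 192 167 139 112  94  89  89
   86  86  83  81  80  84]
 [ 87  89 105 133 166 194 205 210 209 211 210 206 196 177 147 114  97  92
   94  92  90  90  86  87]
 [ 87  88  88  99 124 156 184 201 209 210 210 209 209 201 180 153 124 101
   92  92  92  93  92  92]
 [ 87  89  85  86  94 114 145 174 199 209 211 209 211 210 203 187 161 131
  105  93  93  94  92  92]
 [ 84  90  88  86  84  90 105 138 172 196 209 212 210 210 210 206 191 167
  140 111  97  93  93  92]
 [ 75  82  87  88  88  85  86 103 134 167 193 206 210 211 213 211 206 196
  179 147 116  99  92  93]
 [ 63  72  81  86  89  89  84  89 100 128 159 187 204 212 215 215 212 209
  202 184 156 125 100  93]
 [ 48  59  67  77  84  88  88  89  87  95 118 151 183 199 203 208 210 211
  212 205 188 161 130 105]
 [ 45  51  62  70  81  87  90  88  86  87  93 114 1
[... 1130 characters left out ...]
106
   93  88  88  86  82  88]
 [105  84  69  62  58  60  65  69  76  90 108 123 132 133 134 133 128 120
  107  94  87  86  85  86]
 [131 106  89  69  59  58  60  63  67  76  91 109 124 133 134 134 134 129
  122 111  96  89  85  87]]
grip tri [ 0.58010302 -0.24475223  0.23536837] handle tri of tops [ 0.47526072 -0.09780688  0.12918824]
[494.52950395 241.92238174] [464.05084793 276.82899751]
[401.29758906 296.55483473] [335.66292399 326.31982147]
[403.2751121  295.35440414] [335.6932426  314.67998737]
(array([-0.552, -0.588,  0.59 ]), array([-0.111, -0.   ,  0.001])) (array([-0.552, -0.588,  0.59 ]), array([1.983e+00, 1.000e-03, 0.000e+00]))
travel target [ 0.59867194 -0.24669742  0.236     ]
```

```bash
python3 -m pendant '-0.2 0 0 -0.06 0 0;-0.4 -0.05 0.05 -0.111 0 0;-0.55 -0.2 0.2 -0.111 0 0;-0.55 -0.35 0.35 -0.111 0 0;-0.55 -0.5 0.5 -0.111 0 0;-0.55 -0.65 0.65 -0.111 0 0;-0.55 -0.8 0.8 -0.111 0 0;-0.55 -0.95 0.95 -0.111 0 0' -0.42
python3 - <<'E'
from h import *
s=r.read_state();print(s["joint_positions"].round(2),s["width"]);print(go([.60,-.247,.36]),R.from_quat(s["eef_rot"]).as_matrix().round(3))
E
```

```text
time: 0.9
ee_pos: [0.3419, 0.3096, 0.3598]
eef_rot: [0.063, 0.704, -0.063, 0.704]
ft_force: [0.4, 0.5, 0.6]
width: 0.0312
[-0.95 -0.08  0.11  1.63  0.01  1.58  0.55] 0.031185266426152738
(array([-1.000e-03, -2.009e+00,  1.409e+00]), array([-0., -0., -0.])) [[-0.     0.176  0.984]
 [ 0.     0.984 -0.176]
 [-1.     0.    -0.   ]]
```

```bash
python3 -m pendant '0 -0.13 0.09 0 0 0;0 -0.27 0.18 0 0 0;0 -0.4 0.28 0 0 0;0 -0.55 0.38 0 0 0;0 -0.7 0.48 0 0 0;0 -0.85 0.58 0 0 0;0 -1 0.68 0 0 0;0 -1 0.7 0 0 0' && python3 -m pendant '0 -0.13 0.1 0 0 0;0 -0.27 0.2 0 0 0;0 -0.4 0.3 0 0 0;0 -0.55 0.4 0 0 0;0 -0.7 0.5 0 0 0;0 -0.85 0.6 0 0 0;0 -0.98 0.71 0 0 0;0 -0.98 0.71 0 0 0'
python3 - <<'E'
from h import *
s=r.read_state();print(s["joint_positions"].round(2),s["width"]);G=np.array([.579,-.244,.236]);print(go(G+.03*xs+[0,0,-.015]))
E
```

```text
time: 1.7
ee_pos: [0.4707, 0.0285, 0.3602]
eef_rot: [0.065, 0.704, -0.066, 0.704]
ft_force: [-0.7, 0.2, -0.3]
width: 0.0254
time: 2.5
ee_pos: [0.6011, -0.2427, 0.3566]
eef_rot: [0.064, 0.706, -0.066, 0.702]
ft_force: [-0.3, -0.3, -0.9]
width: 0.0252
[-0.2   0.43  0.77  1.18 -0.29  1.65  1.89] 0.025243135574099487
(array([ 0.542, -0.018,  0.037]), array([-0.004, -0.003,  0.002]))
```

```bash
python3 -m pendant '0.1 -0.02 0.04 0 0 0;0.25 -0.02 0.04 0 0 0;0.4 -0.02 0.04 0 0 0;0.54 -0.02 0.04 0 0 0;0.54 -0.02 0.04 0 0 0;0.54 -0.02 0.04 0 0 0'
python3 - <<'E'
from h import *
im,d=vision.camera("side");cv2.imwrite("pics/s1.png",cv2.resize(im[180:400,330:590],None,fx=2.5,fy=2.5));
P0=np.array([.579,-.244,.236])
print(r.read_state()["ee_pos"],go(P0+.03*xs+[0,0,-.015]))
# arc path: contact offset 18.5mm in +x, 15 mm below
for a in(.0,.2,.4,.6,.8,1.0,1.15,1.25):
    b=.35-a; C=P0+(.1*np.sin(b)-.0343)*xs+[0,0,.1*np.cos(b)-.0939]
    print(a,go(C+.0185*xs+[0,0,-.015])[0])
E
```

```text
time: 3.1
ee_pos: [0.6102, -0.2438, 0.2257]
eef_rot: [0.063, 0.704, -0.062, 0.704]
ft_force: [0.2, -0.4, 1.2]
width: 0.0251
[ 0.61076148 -0.24438052  0.22696488] (array([ 0.024, -0.021, -0.005]), array([0.   , 0.001, 0.   ]))
0.0 [ 0.024 -0.021 -0.051]
0.2 [ 0.004 -0.021 -0.129]
0.4 [-0.    -0.021 -0.209]
0.6 [ 0.011 -0.021 -0.288]
0.8 [ 0.039 -0.021 -0.363]
1.0 [ 0.08  -0.021 -0.431]
1.15 [ 0.12  -0.021 -0.476]
1.25 [ 0.15  -0.021 -0.502]
```

View pics/s1.png

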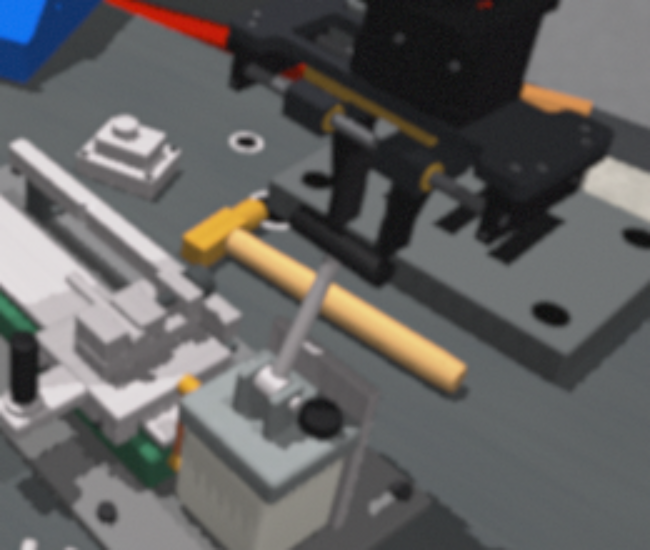

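The picture shows the two fingers standing behind the bar (crop about (350,190) and (400,220)), straddling the rod at (330,265). I can pull now.

```bash
python3 -m pendant '0.02 0 -0.05 0 0 0;0.01 0 -0.13 0 0 0;0 0 -0.21 0 0 0;0.01 0 -0.29 0 0 0;0.04 0 -0.36 0 0 0;0.08 0 -0.43 0 0 0;0.1 0 -0.45 0 0 0;0.1 0 -0.45 0 0 0'
python3 - <<'E'
from h import *
s=r.read_state();print(s["ft_force"]@xs)
im,d=vision.camera("side");cv2.imwrite("pics/s2.png",cv2.resize(im[180:400,330:590],None,fx=2.5,fy=2.5));
P0=np.array([.579,-.244,.236])
for a in(1.0,1.15,1.25):
    b=.35-a; C=P0+(.1*np.sin(b)-.0343)*xs+[0,0,.1*np.cos(b)-.0939]
    print(a,go(C+.0185*xs+[0,0,-.015])[0])
E
```

```text
time: 3.95
ee_pos: [0.5011, -0.2252, 0.2025]
eef_rot: [0.063, 0.702, -0.063, 0.706]
ft_force: [5.7, -2.7, 5.2]
width: 0.0251
6.045394145645661
1.0 [-0.016 -0.019  0.013]
1.15 [ 0.023 -0.019 -0.032]
1.25 [ 0.053 -0.019 -0.059]
```

View pics/s2.png

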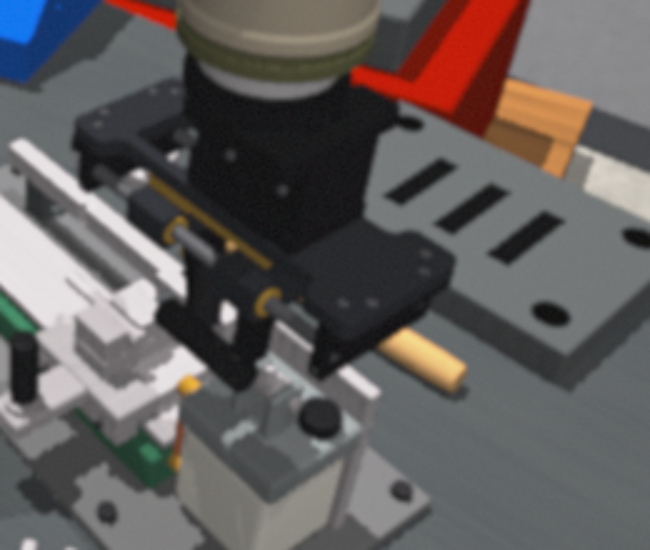

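The lever is well over, with the bar at crop (205,345) in front of the fingers. I'll go on to the stop and watch the force.

```bash
python3 -m pendant '0.02 0 -0.03 0 0 0;0.03 0 -0.04 0 0 0;0.03 0 -0.04 0 0 0' && python3 -m pendant '0.01 0 -0.02 0 0 0;0.02 0 -0.03 0 0 0;0.02 0 -0.03 0 0 0'
```

```text
time: 4.3
ee_pos: [0.4953, -0.2242, 0.1971]
eef_rot: [0.062, 0.7, -0.063, 0.709]
ft_force: [16.3, -3.4, 7.8]
width: 0.0251
time: 4.6
ee_pos: [0.4945, -0.224, 0.1964]
eef_rot: [0.06, 0.694, -0.064, 0.715]
ft_force: [35.6, -7.4, 22.0]
width: 0.0255
```

```bash
python3 -m pendant '-0.06 0 0.07 0 0 0;-0.1 0 0.15 0 0 0;-0.14 0 0.24 0 0 0;-0.14 0 0.33 0 0 0;-0.14 0 0.43 0 0 0;-0.14 0 0.52 0 0 0;-0.15 0 0.57 0 0 0;-0.15 0 0.57 0 0 0' && python3 -m pendant '0 0 0 0 0 0;0 0 0 0 0 0;0 0 0 0 0 0;-0.2 0 0 0 0 0;-0.4 0 0 0 0 0;-0.55 0 0 0 0 0;-0.55 0 0 0 0 0'
python3 - <<'E'
from h import *
f,d=vision.camera("side");P=cloud("side",d)
m=(f.max(2)<60)&(P[...,2]>.19)&(P[...,2]<.26)&(P[...,0]<.61)&(P[...,0]>.45)&(P[...,1]<-.15)&(P[...,1]>-.33)
k,l,st,c=cv2.connectedComponentsWithStats(m.astype(np.uint8))
for i in range(1,k):
    if st[i,4]>40: print(st[i],c[i],np.median(P[l==i],0))
print(go([.474,-.097,.32]),go([.474,-.097,.091]))
n=tri((358.7,210.4),(362.8,262.5));h=tri((403.2,295.4),(339.3,315));print(n,h,(n-h)@ys)
E
```

```text
time: 5.4
ee_pos: [0.624, -0.2466, 0.2253]
eef_rot: [0.062, 0.704, -0.063, 0.704]
ft_force: [0.3, 0.1, -0.3]
width: 0.0249
time: 6.1
ee_pos: [0.6229, -0.2477, 0.3689]
eef_rot: [0.062, 0.701, -0.063, 0.707]
ft_force: [0.9, -0.2, -0.1]
width: 0.0249
[445 261  44  34 561] [466.57932264 277.84491979] [ 0.57485057 -0.24876462  0.24230584]
(array([ 0.179,  0.487, -0.692]), array([-0.   ,  0.003,  0.   ])) (array([ 1.095,  0.487, -0.697]), array([-0.   ,  0.003,  0.   ]))
[0.6585614  0.00891534 0.07365768] [ 0.47392854 -0.09759425  0.13193798] 0.1373535754580473
```

The lever grip is back at its rest pixel (466.6,277.8), the same as at the start. Next is the handle.

```bash
python3 -m pendant '0 0.1 -0.14 0 0 0;0 0.2 -0.28 0 0 0;0 0.3 -0.42 0 0 0;0 0.4 -0.56 0 0 0;0.1 0.487 -0.69 0 0 0;0.18 0.487 -0.695 0 0 0;0.18 0.487 -0.695 0 0 0' 1
python3 - <<'E'
from h import *
f,d=vision.camera("side");cv2.imwrite("pics/s3.png",cv2.resize(f[180:400,250:510],None,fx=2.5,fy=2.5));print(go([.473,-.097,.091]))
E
```

```text
time: 6.85
ee_pos: [0.4707, -0.0947, 0.3149]
eef_rot: [0.062, 0.706, -0.061, 0.703]
ft_force: [0.3, -0.3, 0.2]
width: 0.0732
(array([ 0.902, -0.005,  0.007]), array([ 0.001, -0.001, -0.   ]))
```

View pics/s3.png

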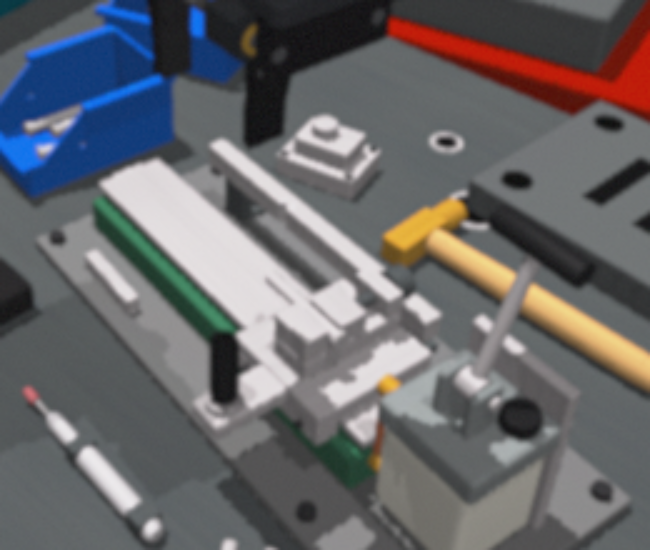

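The view shows the handle untouched at crop (224,365) and the open fingers above it. I'll go down around it.

```bash
python3 -m pendant '0.1 -0.005 0.007 0 0 0;0.25 -0.005 0.007 0 0 0;0.4 -0.005 0.007 0 0 0;0.55 -0.005 0.007 0 0 0;0.68 -0.005 0.007 0 0 0;0.8 -0.005 0.007 0 0 0;0.89 -0.005 0.007 0 0 0;0.89 -0.005 0.007 0 0 0' 1
python3 - <<'E'
from h import *
f,d=vision.camera("side");cv2.imwrite("pics/s4.png",cv2.resize(f[180:400,250:510],None,fx=2.5,fy=2.5));print(go([.473,-.097,.091]))
E
```

```text
time: 7.7
ee_pos: [0.4732, -0.0986, 0.093]
eef_rot: [0.062, 0.706, -0.064, 0.703]
ft_force: [-0.6, -0.6, 1.0]
width: 0.0871
(array([ 0.015,  0.006, -0.006]), array([-0.001, -0.001,  0.001]))
```

View pics/s4.png

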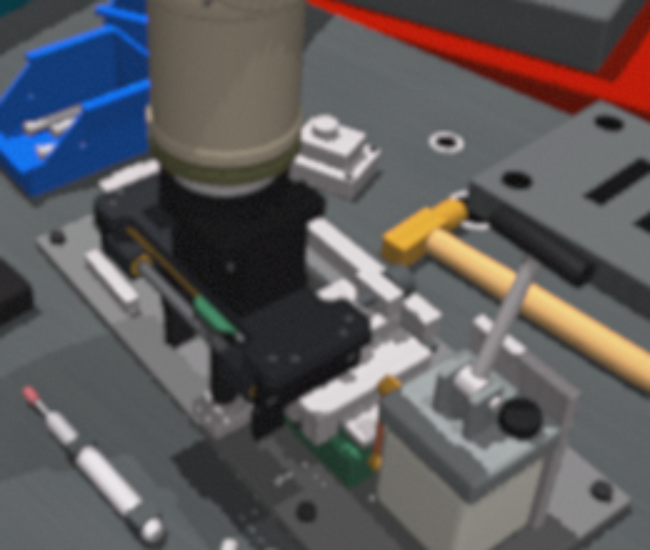

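The handle at crop (222,385) stands between the fingers at (175,320) and (268,405), and nothing touches. I'll close on it.

```bash
python3 -m pendant '0 0 0 0 0 0;0 0 0 0 0 0;0 0 0 0 0 0;0 0 0 0 0 0;0 0 0 0 0 0;0 0 0 0 0 0;0 0 0 0 0 0' -1 40
python3 - <<'E'
from h import *
s=r.read_state();print(s["ee_pos"]@ys, s["ft_force"]@ys, s["ft_force"]@xs)
E
```

```text
time: 8.45
ee_pos: [0.4744, -0.0976, 0.095]
eef_rot: [0.063, 0.704, -0.063, 0.704]
ft_force: [0.5, 0.8, -0.7]
width: 0.0389
-0.012566290682405166 0.8598684337155478 0.39580870684136116
```

```bash
python3 -m pendant '0 0 0 0 0 0;0 0 0 0 0 0;0 0 0 0 0 0;0 0 0 0 0 0;0 0 0 0 0 0;0 0 0 0 0 0' -1 40
python3 - <<'E'
from h import *
s=r.read_state();print(s["ee_pos"]@ys, s["ft_force"]@ys, s["ft_force"]@xs)
E
```

```text
time: 9.05
ee_pos: [0.4742, -0.098, 0.0949]
eef_rot: [0.063, 0.704, -0.063, 0.704]
ft_force: [-0.1, -3.9, 0.7]
width: 0.0189
-0.013017044791296336 -3.8657622254039636 0.6320170392723246
```

```bash
python3 -m pendant '0 0.03 0 0 0 0;0 0.08 0 0 0 0;0 0.14 0 0 0 0;0 0.2 0 0 0 0;0 0.26 0 0 0 0;0 0.32 0 0 0 0;0 0.37 0 0 0 0;0 0.4 0 0 0 0'
cat > st.py <<'E'
from h import *
s=r.read_state();print("s %.4f x %.4f Fy %.1f Fx %.1f Fz %.1f"%(s["ee_pos"]@ys,s["ee_pos"]@xs,s["ft_force"]@ys,s["ft_force"]@xs,s["ft_force"][2]))
E
python3 st.py
python3 -m pendant '0 0.02 0 0 0 0;0 0.04 0 0 0 0;0 0.04 0 0 0 0' >/dev/null; python3 st.py
```

```text
time: 9.85
ee_pos: [0.4919, -0.0007, 0.0949]
eef_rot: [0.062, 0.704, -0.064, 0.704]
ft_force: [-0.6, -11.7, 1.4]
width: 0.0191
s 0.0860 x 0.4844 Fy -11.6 Fx 1.4 Fz 1.4
s 0.0976 x 0.4844 Fy -0.0 Fx 3.3 Fz -2.8
```

```bash
for i in 1 2 3 4; do python3 -m pendant '0 0.008 0 0 0 0;0 0.016 0 0 0 0' >/dev/null; python3 st.py; done
```

```text
s 0.0999 x 0.4844 Fy -10.2 Fx 2.9 Fz -0.6
s 0.1037 x 0.4844 Fy -8.7 Fx 2.0 Fz -0.1
s 0.1077 x 0.4844 Fy -8.3 Fx 2.7 Fz 0.4
s 0.1117 x 0.4844 Fy -9.7 Fx 2.4 Fz 0.2
```

```bash
for i in 1 2 3 4 5; do python3 -m pendant '0 0.004 0 0 0 0;0 0.008 0 0 0 0' >/dev/null; python3 st.py; done
```

```text
s 0.1138 x 0.4844 Fy -6.5 Fx 1.9 Fz -0.9
s 0.1157 x 0.4845 Fy -7.0 Fx 1.4 Fz -0.6
s 0.1177 x 0.4845 Fy -8.4 Fx 2.6 Fz 0.3
s 0.1198 x 0.4845 Fy -7.0 Fx 2.1 Fz -0.2
s 0.1228 x 0.4845 Fy -3.1 Fx 3.6 Fz -1.9
```

```bash
for i in 1 2 3; do python3 -m pendant '0 0.002 0 0 0 0;0 0.004 0 0 0 0' >/dev/null; python3 st.py; done
```

```text
s 0.1248 x 0.4845 Fy -0.8 Fx 5.3 Fz -5.2
s 0.1258 x 0.4845 Fy -1.8 Fx 5.6 Fz -4.5
s 0.1261 x 0.4845 Fy -5.3 Fx 4.6 Fz -2.6
```

```bash
for i in 1 2; do python3 -m pendant '0 0 0 0 0 0;0 0 0 0 0 0' >/dev/null; python3 st.py; done; python3 -m pendant '0 0.002 0 0 0 0;0 0.004 0 0 0 0;0 0.004 0 0 0 0' >/dev/null; python3 st.py
python3 - <<'E'
from h import *
a=np.load("top0.npz");im,d=vision.camera("top");f,_=vision.camera("side")
np.savez("top1.npz",im=im,d=d)
cv2.imwrite("pics/t5.png",np.vstack([cv2.resize(im[180:280,290:450],None,fx=4,fy=4,interpolation=cv2.INTER_CUBIC)]))
cv2.imwrite("pics/s5.png",cv2.resize(f[225:345,280:440],None,fx=4,fy=4,interpolation=cv2.INTER_CUBIC))
E
```

```text
s 0.1261 x 0.4845 Fy -3.6 Fx 5.1 Fz -3.9
s 0.1261 x 0.4845 Fy -3.3 Fx 5.1 Fz -4.0
s 0.1262 x 0.4845 Fy -8.0 Fx 4.8 Fz -2.4
```

View pics/t5.png

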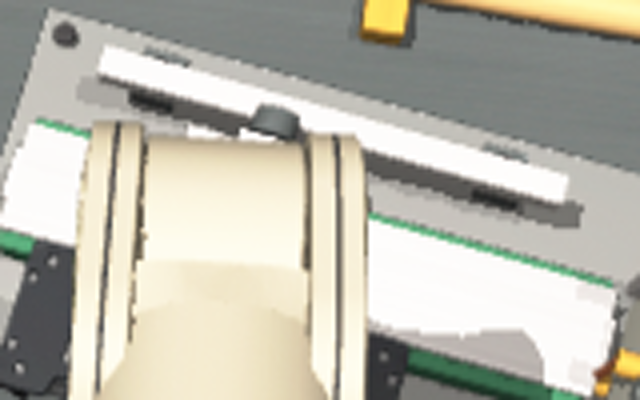

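View pics/s5.png

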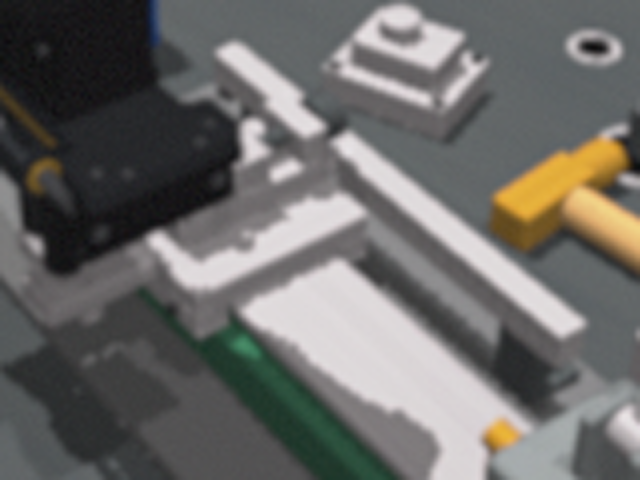

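The top view shows the vise screw at crop (275,122), full-image pixel (358.7,210.5), right at the notch found earlier. The side view agrees. The saddle also stays put while the commanded push grows, so the ball is seated. I'll take off the residual push and check again.

```bash
python3 -m pendant '0 -0.003 0 0 0 0;0 -0.006 0 0 0 0;0 -0.006 0 0 0 0;0 -0.006 0 0 0 0;0 -0.006 0 0 0 0' | tail -1; python3 st.py; python3 -m pendant '0 0 0 0 0 0;0 0 0 0 0 0;0 0 0 0 0 0;0 0 0 0 0 0;0 0 0 0 0 0' >/dev/null; python3 st.py
```

```text
width: 0.019
s 0.1261 x 0.4845 Fy -0.9 Fx 4.7 Fz -5.0
s 0.1261 x 0.4845 Fy -1.4 Fx 4.4 Fz -4.1
```

```bash
python3 -m pendant '0 -0.003 0 0 0 0;0 -0.006 0 0 0 0;0 -0.006 0 0 0 0;0 -0.006 0 0 0 0' >/dev/null; python3 st.py; python3 -m pendant '0 0.003 0 0 0 0;0 0.006 0 0 0 0;0 0.006 0 0 0 0;0 0.006 0 0 0 0;0 0.006 0 0 0 0' |tail -1; python3 st.py
```

```text
s 0.1259 x 0.4845 Fy 2.5 Fx 5.9 Fz -6.8
width: 0.019
s 0.1260 x 0.4845 Fy -2.2 Fx 4.7 Fz -4.4
```

Run:
```python
from bench import close_job
print(close_job())
```

```text
the job is handed in; nothing more can be done
None
```

I oiled the ways, slid the saddle to the notch and handed the job in at about 15 s on the robot's clock, with the handle still gripped at 40 N.

- **Lever:** I pulled it over until the force climbed to about 36 N with almost no further movement, so it was on its stop. I then followed it back. The side camera showed the grip at its starting pixel (466.6, 277.8), so it returned fully.
- **Saddle:** It went about 139 mm by the tool's position. Vision predicted 136 to 137 mm from the first handle and notch measurements. The difference is probably the grip closing slightly off centre, or calibration error.
- **Notch:** I felt the ball drop in: the drag fell from about 7 N to 1 N while the saddle jumped ahead. It then moved only 0.3 mm when I varied the push from 8 N forwards to 2.5 N backwards. The top view also shows the vise screw, in line with the ball, at the notch's pixel column.
- **At hand-in:** I left a light push of about 2 N along the ways.
- **Disagreements:** The sliding drag read 7 to 8 N, more than the 2.5 N stated. A sideways load of about 5 N stayed on the handle.
- **Not checked:** The other items on the bench were not disturbed in the pictures I viewed, but I did not measure them again at the end.

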